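# Fit the keyed work post into the welding turntable's hub and hold it home

## Robot

A 6-joint arm with a two-finger parallel gripper is mounted at the origin on the work surface. World frame = base frame: x ahead of the robot, y to its left, z up, the work surface at z = 0. Lengths are in m, angles in rad, forces in N, time in s.
With the tool pointing down it reaches from about 0.375 to 0.9 m from the base axis. Payload 3.1 kg.
Tool frame: the origin (TCP) lies midway between the tips of the shut fingers; the grasp point (between the pads) lies 19 mm behind it; z points along the fingers, y is the direction in which the jaws open and shut (so a half turn about z gives the same grasp; the last joint's range is limited). The gripper opens to 85 mm and grips with 20 to 120 N. Pads are 22 mm wide; open, the fingers measure 114 mm over their backs; the gripper's body (76 mm by 85 mm) begins 54 mm behind the grasp point. The pads swing forward as they close: fully open they stand 13 mm farther back than shut.
Start: joints at [0.955, 0.527, 1.433, -0, 1.181, -0.178], TCP at [0.265, 0.566, 0.231] pointing down, gripper open.
Joint ranges: [-3.08, 3.08], [-0.75, 2.2], [0.22, 2.44], [-1.43, 4.57], [0, 2.65], [-2.85, 2.85]. Speed limits (rad/s): [2.79, 2.79, 3.14, 3.14, 3.14, 3.14].

## Interface

Orientations are given as a unit quaternion [x, y, z, w].
In Python, from station import manip gives the robot as it stands.
- The arm moves only by the tool servo_tool, never from a script. Its argument "motion" is a list of rows, each a list of 7 numbers: the shift along the tool's x, y, z in mm, then the turn, a rotation vector about the tool's x, y, z in rad, then the opening, from -1 (shut) to 1 (fully open), so that 0 is half open. In form: [[x, y, z, rx, ry, rz, hand], ...]. A call has 1 to 12 rows; each row shifts and turns the pose as measured when the row begins, along the tool's axes as they then stand; what a row does not reach is not made up. A row lasts 1/12 s, in which the tool goes at most 41.7 mm and 7.16 degrees, less where a joint would pass 70% of its speed; a pose out of reach is approached as far as the arm can. A call with a gripper value outside its range is refused whole. The fingers move at their own pace and stop on an object; "grip_force" is the grip in N (left out, the last holds). Time passes only in rows, so rows that do not move let the fingers close. It gives the time, the measured TCP pose, the force and the opening at its end, in the units of the state.
- manip.sense(): the state, without advancing time (a new reading comes with each control period).
- manip.snapshot(name): name is "scene" or "top" or "wrist"; returns a dict with "frame" (420x560x3 uint8, red, green, blue), "mtx" (3x3 intrinsics, pixels), "world_from_camera" (4x4, takes a point from camera to world coordinates). Camera axes: x right, y up, looking along -z (the intrinsics and any distortion apply to the point x, -y, -z); pixel columns grow to the right and rows downward; lengths in m; the calibration is good to about 2 mm. A picture is of the moment at which its call begins. There is no depth.
- manip.sign_off(): hands the job in, once; it reports no verdict.
The state is a dict: "t": time; "q": joint angles; "qd": joint speeds; "tau": joint torques, N m; "tcp_pos": TCP position; "tool_rot": TCP orientation; "force": force on the tool from outside, world axes, zero at the start; "ft_torque": the same for the moment, N m; "finger_gap": opening from 0.0 (shut) to 1.0 (fully open).
Only numpy, scipy, OpenCV 4.12 (cv2) and the standard library are available. Lean on these libraries where they do the work, as an engineer would, in place of code of your own. Each camera call takes 0.05 s, during which the arm holds its last target.

## Task

Clear the offcut of square tube off the turntable's hub and put it in the scrap bin, then take the keyed post (the one with two flats, not the one with the cone point) from its stand, enter its shank in the hub, turn it until the key slips into the keyway, and push it down against the spring until its collar sits flat on the hub. Finish holding: keep gripping the post and pressing it fully home, so that a mate can nip up the clamp screw, and do not let go. Leave the cone-pointed post, the wire brush and the chipping hammer where they are.

Things in the scene. Friction and masses are not known exactly. Their poses are not given: they have to be found in the camera images.
- turntable: Fixed round welding turntable, brake on, it does not turn: steel disc 280 mm across, its face 35 mm above the bench, with a 90 mm round plain steel hub in the middle whose flat top is 95 mm above the bench. Origin: centre of its underside; x points to the keyway's side. A T-handled clamp screw sticks out of the hub to +y, 27 mm below its top, to 88 mm from the axis.
- hub_mouth (a point): Centre of the mouth of the hub's bore, in its flat top face. z is up, x points from the bore's axis to the keyway, so the key enters when the post's x agrees with this x within about 0.06 rad. Bore 32 mm across, 52 mm deep; the keyway is 10.5 mm wide, reaches 20 mm from the axis and runs the whole depth.
- contact_pin (a joint): Copper spring pin in the bore, on its axis: the turntable's earth contact. 0 = up, its top 28 mm below the hub's mouth; it grows as the shank pushes it down: 0.020 m when the post is home. It pushes back with 8 N at first, 16 N at home, more than the post weighs: a post let go rises about 20 mm.
- post_grip (a point): Keyed work post, loose, plain steel, about 0.6 kg, hanging upright in one of the stand's two holes. This point is on its axis, half-way up its two flats: 26 mm apart, facing +y and -y, 22 mm wide, 40 mm high. z is up; x points to the key's side. The flats run up to the top, 20 mm above; the neck under them is 34 mm round; the collar's top 34 mm below, the collar's underside 44 mm below.
- post_seat (a point): Centre of the underside of the keyed post's collar (54 mm round, 10 mm thick), the face that must sit on the hub; same axes. A small cap screw head (9 mm across, 5 mm high) on the collar's top, 22 mm from the axis at +x, marks the key's side.
- shank_end (a point): Centre of the lower end of the keyed post's shank, 48 mm below the collar's underside; same axes. Shank 30 mm across, end chamfered. The key, on the +x side, is 8 mm wide, reaches 18.5 mm from the axis and runs from the collar down to 14 mm above this end: 14 mm of plain shank enters the bore before the key meets the hub's face.
- offcut_mid (a point): Offcut of plain dark square steel tube, 40 x 40 mm and 60 mm long, wall 4 mm, 0.2 kg, lying over the hub's bore. This point is its centre, 20 mm above the hub's face; x runs along the tube (the open ends), the closed sides face +y and -y.
- bin: Fixed open scrap bin, grey sheet steel, 200 mm along its x, 160 mm along its y, 90 mm high, walls 4 mm. The origin is the centre of its underside, on the bench. It stands on one side of the turntable and the stand on the other.
- stand: Fixed steel stand, a plate 210 mm along x and 100 mm along y whose top is 65 mm above the bench, on two end legs. The origin is the centre of its underside; its two through holes, 42 mm across, are 55 mm to either side along x. One holds the keyed post, the other the cone-pointed post. The shanks hang free in the holes: lift a post 60 mm to clear the stand.
- centre_post: Bystander: plain steel post with a cone point in place of flats, no key, same 54 mm collar, hanging in the stand's other hole. Origin: the centre of its collar's underside; its point is 64 mm above that.
- wire_brush: Bystander: wire brush, wooden handle, 250 mm long along its x and 34 mm high, lying on the bench beyond the turntable. Origin: the centre of its underside.
- chipping_hammer: Bystander: chipping hammer, wooden handle, 260 mm long along its x, head 147 mm wide at +x, 28 mm high, lying on the bench beyond the turntable. Origin: the middle of its length, on the bench.

How it is judged:
By the outcome, as a careful person would: the job done as asked, in the order asked, and still so for the second after the job is handed in, while the arm keeps its last pose, push and grip.
It also fails if it takes over 61 s, if anything falls off the work surface, if the arm or the gripper's body presses on something with over 40 N, if the wrist force passes 120 N, or if a joint passes its speed limit or range.

## Working session

There is one attempt and no reset: what is moved stays moved. The work goes in short steps, Python scripts to look and compute and a tool call to move; the robot and the scene stay as the last step left them, time stands still between calls to the robot, and variables do not carry over. Pictures are saved under pics/ and viewed, and the job is handed in when it is done.

Besides the shell and the picture viewer there is one more tool, called after ">>>" as name(argument=value, ...) on one line, values as JSON. servo_tool: Moves the arm, as the interface text tells. Its arguments: {"type":"object","properties":{"motion":{"type":"array"},"grip_force":{"type":"number"}},"required":["motion"]}

```bash
ls; mkdir -p pics; cat > h.py <<'E'
import numpy as np, cv2
from station import manip
from scipy.spatial.transform import Rotation as R
def snap(n,f):
    s=manip.snapshot(n); cv2.imwrite('pics/'+f+'.png',cv2.cvtColor(s['frame'],cv2.COLOR_RGB2BGR))
    np.savez('pics/'+f+'.npz',frame=s['frame'],mtx=s['mtx'],T=s['world_from_camera'],**{k:v for k,v in s.items() if k not in('frame','mtx','world_from_camera')})
    return s
def load(f): return np.load('pics/'+f+'.npz')
def ray(d,u,v):
    K=d['mtx'];T=d['T']
    p=np.linalg.inv(K)@[u,v,1.]
    return T[:3,3],T[:3,:3]@np.array([p[0],-p[1],-p[2]])
def onz(d,u,v,z):
    o,r=ray(d,u,v); return o+r*(z-o[2])/r[2]
def proj(d,P):
    T=d['T'];c=T[:3,:3].T@(np.asarray(P)-T[:3,3]); q=d['mtx']@[c[0],-c[1],-c[2]]; return q[:2]/q[2]
def up(f,box,s,o):
    im=cv2.imread('pics/'+f+'.png');x0,y0,x1,y1=box
    cv2.imwrite('pics/'+o+'.png',cv2.resize(im[y0:y1,x0:x1],None,fx=s,fy=s,interpolation=cv2.INTER_CUBIC))
E
python3 - <<'E'
from h import *
s=snap('top','top0'); print(s.keys(),s['mtx'],s['world_from_camera'])
s=snap('scene','scene0'); print(s['mtx'],s['world_from_camera'])
print(manip.sense())
E
```

```text
pics
dict_keys(['frame', 'mtx', 'world_from_camera']) [[394.10672592   0.         280.21498394]
 [  0.         394.10672592 212.26808739]
 [  0.           0.           1.        ]] [[ 5.36732043e-03  9.95081372e-01 -9.89153923e-02  4.54309161e-01]
 [-9.99985276e-01  5.42016353e-03  2.65503335e-04  2.24238140e-02]
 [ 8.00335025e-04  9.89125108e-02  9.95095812e-01  1.13713526e+00]
 [ 0.00000000e+00  0.00000000e+00  0.00000000e+00  1.00000000e+00]]
[[492.28180875   0.         277.69901607]
 [  0.         492.28180875 209.47211757]
 [  0.           0.           1.        ]] [[-0.75310086 -0.4852803   0.44423206  1.17997813]
 [ 0.65757998 -0.53399921  0.53144465  0.71138211]
 [-0.02068006  0.69234953  0.72126587  1.08104395]
 [ 0.          0.          0.          1.        ]]
{'t': 0.1, 'q': array([ 9.54494121e-01,  5.28372139e-01,  1.43380081e+00, -5.03294960e-06,
        1.18141807e+00, -1.78508893e-01]), 'qd': array([ 1.11648813e-03, -1.02613788e-03, -2.93385542e-03,  1.49226238e-04,
        4.73207701e-04,  9.96717264e-05]), 'tau': array([-1.20401660e-04, -4.43300807e+01, -1.78586859e+01, -2.05344636e-04,
        3.89420602e-03,  2.58455060e-05]), 'tcp_pos': array([0.26455417, 0.56551601, 0.23042366]), 'tool_rot': array([ 2.17151697e-01,  9.76137358e-01, -9.22216562e-04, -3.84565816e-04]), 'force': array([ 0.71589133, -0.11691748,  0.43032969]), 'ft_torque': array([ 0.02863579, -0.00937109,  0.04414752]), 'finger_gap': 0.9947102918247264}
```

View pics/top0.png

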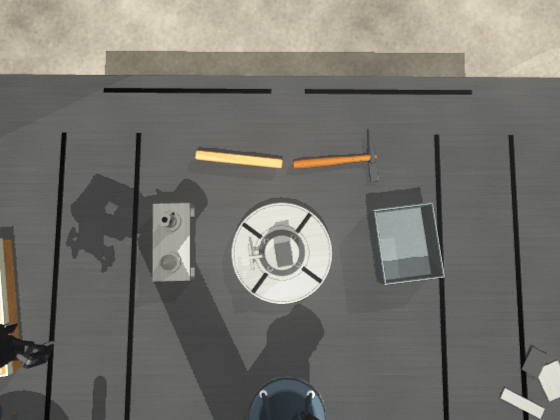

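View pics/scene0.png

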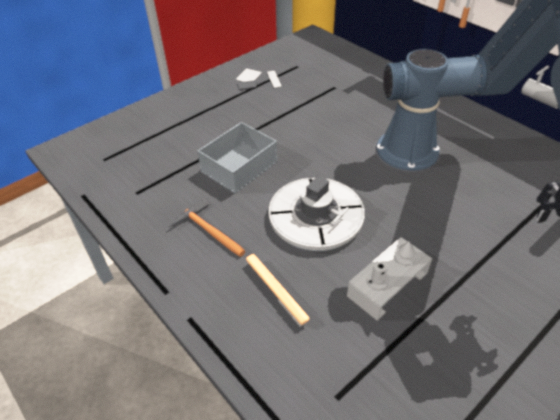

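The top view shows the stand at about (171,243), the turntable at (282,252) with the dark tube on it, and the bin at (408,244). The handles lie beyond them. I'll zoom in.

```bash
python3 - <<'E'
from h import *
up('top0',(225,195,340,310),6,'z_tt'); up('top0',(140,190,210,295),6,'z_st'); up('scene0',(250,160,450,320),4,'z_sc')
d=load('top0')
for n,u,v,z in[('disc',282,252,.035),('stand',171,243,.065),('bin',408,244,.09),('offcut',283,250,.135)]: print(n,onz(d,u,v,z).round(3))
E
```

```text
disc [0.453 0.017 0.035]
stand [0.476 0.318 0.065]
bin [ 0.476 -0.317  0.09 ]
offcut [0.458 0.015 0.135]
```

View pics/z_tt.png

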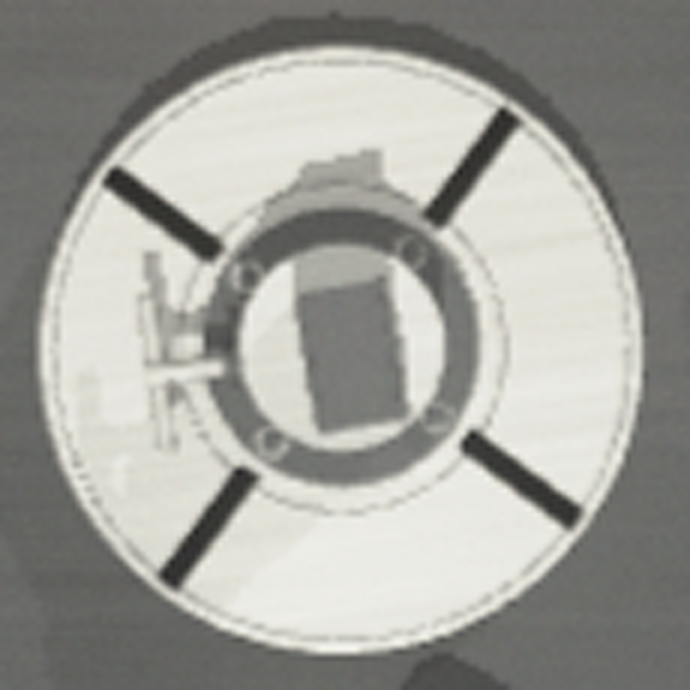

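View pics/z_st.png

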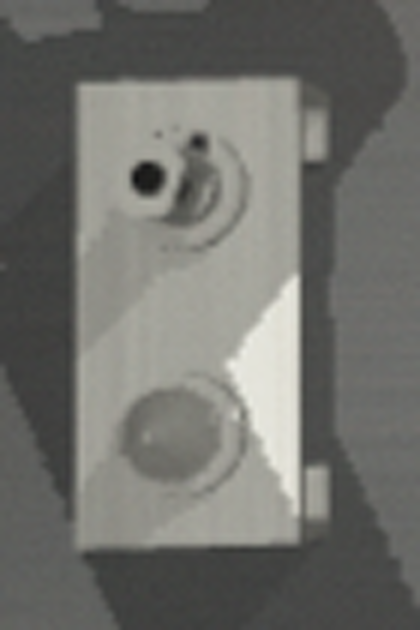

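View pics/z_sc.png

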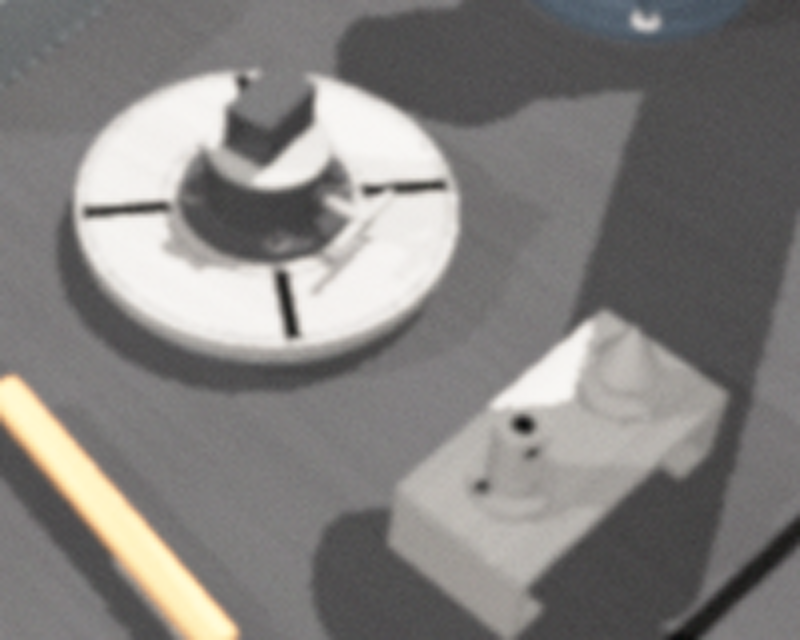

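The upper post (near (171,221) in the top view) has the flats and the dark screw head. The lower one, near (170,264), is the cone. The clamp points roughly to world +y, so the keyway is toward about +x. Next I'll measure the offcut, plus the hub from its circle.

```bash
cat >> h.py <<'E'
def yaw_of(Rm): # direction of tool x in world
    return np.arctan2(Rm[1,0],Rm[0,0])
def delta(p,yaw=None,jaw=None):
    """print tool-frame shift and turn to reach world p (TCP), tool pointing straight down, tool-y (jaw) along world angle jaw"""
    s=manip.sense(); M=R.from_quat(s['tool_rot']).as_matrix()
    if jaw is not None:
        # tool down: z=(0,0,-1), y = (cos j, sin j,0), x = y x z
        best=None
        for k in(0,np.pi):
            j=jaw+k;y=np.array([np.cos(j),np.sin(j),0]);z=np.array([0,0,-1.]);x=np.cross(y,z)
            rv=R.from_matrix(M.T@np.c_[x,y,z]).as_rotvec()
            if best is None or np.linalg.norm(rv)<np.linalg.norm(best): best=rv
        rv=best
    else:
        z=np.array([0,0,-1.]); x=M[:,0].copy();x[2]=0;x/=np.linalg.norm(x);y=np.cross(z,x)
        rv=R.from_matrix(M.T@np.c_[x,y,z]).as_rotvec()
    d=M.T@(np.asarray(p)-s['tcp_pos'])*1000
    print('t %.2f tcp'%s['t'],s['tcp_pos'].round(4),'shift',d.round(1),'n',round(np.linalg.norm(d)/41.7,1),'rot',rv.round(3),'n',round(np.linalg.norm(rv)/.125,1),'F',s['force'].round(1),'gap',round(s['finger_gap'],3),'q6',s['q'][5].round(2))
    return d,rv
E
python3 - <<'E'
from h import *
d=load('top0')
c=[onz(d,225+u/6,195+v/6,.135) for u,v in[(300,293),(385,278),(408,415),(325,433)]]
c=np.array(c); print(c.round(4), [np.linalg.norm(c[i]-c[(i+1)%4]).round(4) for i in range(4)], c.mean(0))
ax=(c[0]+c[1]-c[2]-c[3]); th=np.arctan2(ax[1],ax[0]); print('axis yaw',th, 'diag side',np.arctan2(*(c[0]-c[1])[[1,0]]))
# hub top circle
g=cv2.cvtColor(d['frame'],cv2.COLOR_RGB2GRAY)
# disc
m=(g>170).astype(np.uint8);
cs,_=cv2.findContours(m[195:310,225:340],cv2.RETR_EXTERNAL,cv2.CHAIN_APPROX_NONE)
k=max(cs,key=cv2.contourArea); P=np.array([onz(d,p[0][0]+225,p[0][1]+195,.035)[:2] for p in k])
A=np.c_[2*P,np.ones(len(P))];s=np.linalg.lstsq(A,(P**2).sum(1),rcond=None)[0]; print('disc',s[:2],np.sqrt(s[2]+s[0]**2+s[1]**2))
h=[onz(d,225+u/6,195+v/6,.095) for u,v in[(342,245),(342,450),(240,348),(444,348)]]; print(np.array(h).round(4))
delta([.458,.015,.3],jaw=th+np.pi/2)
E
```

```text
[[ 0.4734  0.0349  0.135 ]
 [ 0.48   -0.0009  0.135 ]
 [ 0.4225 -0.0108  0.135 ]
 [ 0.4149  0.0241  0.135 ]] [np.float64(0.0365), np.float64(0.0582), np.float64(0.0357), np.float64(0.0596)] [0.44770036 0.01181256 0.135     ]
axis yaw 0.17696553499491766 diag side 1.7503767431296064
disc [0.45182674 0.01827507] 0.13812599541217915
[[ 0.4954  0.0171  0.095 ]
 [ 0.406   0.0167  0.095 ]
 [ 0.45    0.0616  0.095 ]
 [ 0.4505 -0.0278  0.095 ]]
t 0.10 tcp [0.2646 0.5655 0.2304] shift [-408.6 -416.7  -68.9] n 14.1 rot [-0.002 -0.001 -0.615] n 4.9 F [ 0.7 -0.1  0.4] gap 0.995 q6 -0.18
```

```bash
python3 - <<'E'
from h import *
s=snap('wrist','w0'); M=R.from_quat(manip.sense()['tool_rot']).as_matrix()
print(s['mtx'][0,0], (M.T@(s['world_from_camera'][:3,3]-manip.sense()['tcp_pos'])).round(4), (M.T@s['world_from_camera'][:3,:3]).round(3))
d,r=delta([.43,.31,.33])
E
```

```text
295.29047790567574 [ 0.0759  0.0007 -0.1424] [[-0.001  0.955  0.298]
 [ 1.     0.001  0.   ]
 [-0.     0.298 -0.955]]
t 0.15 tcp [0.2646 0.5656 0.2306] shift [-258.1 -161.6  -99.3] n 7.7 rot [-0.002 -0.     0.   ] n 0.0 F [ 0.4  0.5 -0. ] gap 0.999 q6 -0.18
```

View pics/w0.png

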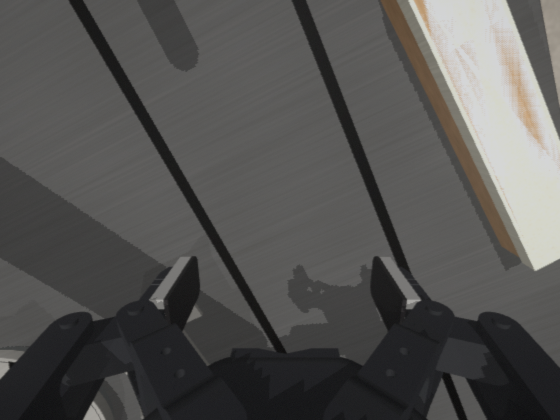

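```bash
python3 - <<'E'
from h import *
d,r=delta([.50,.30,.33])
E
```

```text
t 0.15 tcp [0.2646 0.5656 0.2306] shift [-325.8 -140.9  -99.3] n 8.8 rot [-0.002 -0.     0.   ] n 0.0 F [ 0.4  0.5 -0. ] gap 0.999 q6 -0.18
```

>>> servo_tool(motion=[[-33, -14, -10, 0, 0, 0, 1], [-33, -14, -10, 0, 0, 0, 1], [-33, -14, -10, 0, 0, 0, 1], [-33, -14, -10, 0, 0, 0, 1], [-33, -14, -10, 0, 0, 0, 1], [-33, -14, -10, 0, 0, 0, 1], [-33, -14, -10, 0, 0, 0, 1], [-33, -14, -10, 0, 0, 0, 1], [-33, -14, -10, 0, 0, 0, 1], [-29, -14, -9, 0, 0, 0, 1], [0, 0, 0, 0, 0, 0, 1]])

```text
t: 1.07
tcp_pos: [0.5084, 0.2902, 0.328]
tool_rot: [0.213, 0.977, -0.005, -0.002]
force: [0.2, 1.4, 1.1]
finger_gap: 1.002
```

```bash
python3 - <<'E'
from h import *
snap('wrist','w1')
delta([.448,.012,.25],jaw=.177+np.pi/2)
E
```

```text
t 1.12 tcp [0.5062 0.2918 0.327 ] shift [ -63.8 -277.8   79.7] n 7.1 rot [-0.009 -0.009 -0.605] n 4.8 F [-1.  -0.1 -0. ] gap 0.998 q6 -0.81
```

View pics/w1.png

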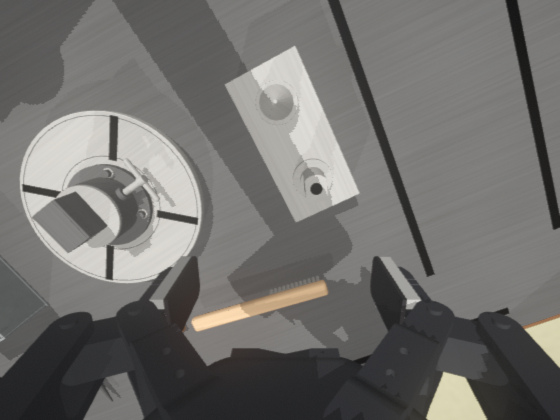

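The stand is at about (292,135) with the flat post's top at (316,187), the turntable is at (110,195), and nothing is in the way. I'll move over the offcut.

>>> servo_tool(motion=[[-8, -35, 7, 0, 0, 0, 1], [-8, -35, 7, 0, 0, 0, 1], [-8, -35, 7, 0, 0, 0, 1], [-8, -35, 7, 0, 0, 0, 1], [-8, -35, 7, 0, 0, 0, 1], [-8, -35, 7, 0, 0, 0, 1], [-8, -35, 7, 0, 0, -0.12, 1], [0, -20, 7, 0, 0, -0.12, 1], [0, 0, 0, 0, 0, -0.12, 1], [0, 0, 0, 0, 0, -0.12, 1], [0, 0, 0, -0.01, -0.01, -0.12, 1], [0, 0, 0, 0, 0, 0, 1]])

```text
t: 2.12
tcp_pos: [0.4363, 0.0327, 0.264]
tool_rot: [-0.1, 0.995, 0.009, -0.008]
force: [-0.2, 1.0, 0.1]
finger_gap: 1.0
```

```bash
python3 - <<'E'
from h import *
snap('wrist','w2')
delta([.448,.012,.102],jaw=.177+np.pi/2)
E
```

```text
t 2.17 tcp [0.4362 0.0328 0.264 ] shift [ -9.7 -25.8 161.4] n 3.9 rot [ 0.019 -0.014  0.019] n 0.2 F [ 0.3  0.6 -1.2] gap 0.996 q6 -1.96
```

View pics/w2.png

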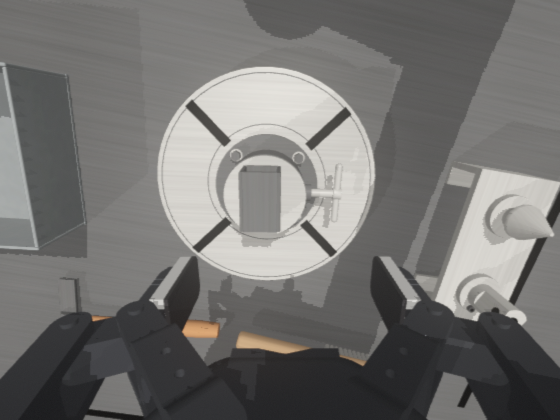

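The offcut's top face lies at about (239..280, 172..232) and the clamp screw shows at (325,193), to the right of the hub. I'll measure both.

```bash
python3 - <<'E'
from h import *
d=load('w2'); up('w2',(200,120,380,270),4,'z2')
g=cv2.GaussianBlur(cv2.cvtColor(d['frame'],cv2.COLOR_RGB2GRAY),(3,3),0)
print(g[150:240:8,230:296:6])
E
```

```text
[[156 168 134 132 129 113 110 114 129 132 132]
 [139 136 139 169 202 202 202 202 183 110 115]
 [135 180 179 132 137 139 135 141 137 201 199]
 [199 210 132 134 136 134 135 133 127 205 204]
 [213 212 132 134 136 134 135 133 130 203 204]
 [215 214 130 134 136 134 135 134 129 205 204]
 [215 214 130 134 136 135 135 134 130 204 204]
 [215 214 130 134 136 135 136 135 130 205 204]
 [207 214 130 134 136 135 136 135 132 209 214]
 [105 206 131 134 136 136 136 136 134 214 214]
 [211 153 134 136 137 136 138 136 137 187 209]
 [210 210 185 168 156 148 149 153 168 209 214]]
```

View pics/z2.png

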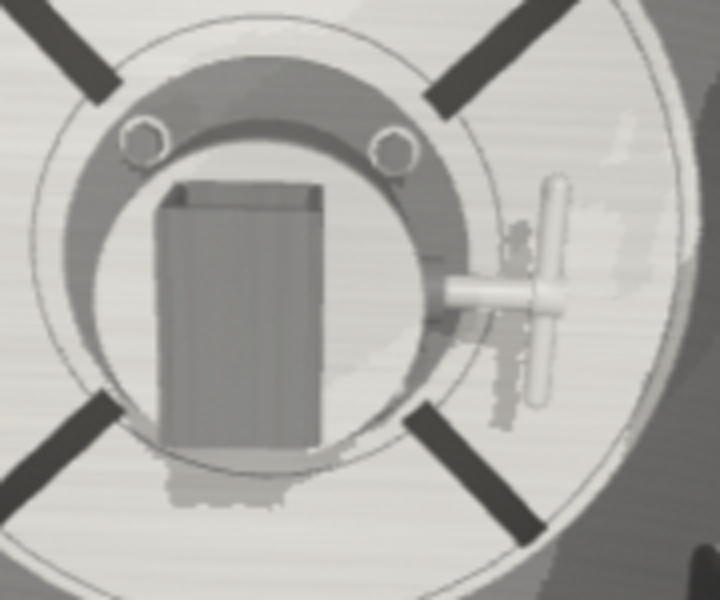

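```bash
python3 - <<'E'
from h import *
d=load('w2'); f=lambda u,v,z: onz(d,200+u/4,120+v/4,z)
c=np.array([f(u,v,.135) for u,v in[(157,212),(323,212),(321,446),(161,449)]])
print(c.round(4),[np.linalg.norm(c[i]-c[(i+1)%4]).round(4) for i in range(4)], c.mean(0).round(4))
ax=c[2]+c[3]-c[0]-c[1]; th=np.arctan2(ax[1],ax[0]);print('yaw',th)
P=np.array([f(u,v,.095)[:2] for u,v in[(93,300),(260,140),(425,290),(400,205),(130,205),(130,395)]])
A=np.c_[2*P,np.ones(len(P))];s=np.linalg.lstsq(A,(P**2).sum(1),rcond=None)[0]; print('hub',s[:2],np.sqrt(s[2]+s[0]**2+s[1]**2))
a=f(445,291,.068);b=f(548,297,.068); print(a,b, np.arctan2(*(b-a)[[1,0]])-np.pi/2, np.linalg.norm(b[:2]-s[:2]), np.arctan2(*(b[:2]-s[:2])[::-1])-np.pi/2)
delta(list(c.mean(0)[:2])+[.102],jaw=th+np.pi/2)
E
```

```text
[[ 4.221e-01 -1.040e-02  1.350e-01]
 [ 4.147e-01  2.750e-02  1.350e-01]
 [ 4.723e-01  3.840e-02  1.350e-01]
 [ 4.806e-01 -3.000e-04  1.350e-01]] [np.float64(0.0387), np.float64(0.0587), np.float64(0.0395), np.float64(0.0593)] [0.4474 0.0138 0.135 ]
yaw 0.17871840709603484
hub [0.45078441 0.0180613 ] 0.04544228515169343
[0.44326085 0.07056724 0.068     ] [0.43914334 0.10117719 0.068     ] 0.1337129160139261 0.08392714992842891 0.13915318500768237
t 2.17 tcp [0.4362 0.0328 0.264 ] shift [ -9.5 -23.9 161.4] n 3.9 rot [ 0.019 -0.014  0.017] n 0.2 F [ 0.3  0.6 -1.2] gap 0.996 q6 -1.96
```

Both views agree on the offcut: (0.4475, 0.013), yaw 0.178, with sides of 39 x 59 mm. Next I'll centre above it and descend.

>>> servo_tool(motion=[[-5, -12, 10, 0.01, -0.007, 0.008, 1], [-5, -12, 20, 0.01, -0.007, 0.008, 1], [0, 0, 25, 0, 0, 0, 1], [0, 0, 0, 0, 0, 0, 1]])

```text
t: 2.5
tcp_pos: [0.4513, 0.0144, 0.2081]
tool_rot: [-0.085, 0.996, -0.001, 0.002]
force: [-1.5, -0.2, -0.7]
finger_gap: 0.998
```

```bash
python3 - <<'E'
from h import *
delta([.4475,.0135,.103],jaw=.178+np.pi/2)
E
```

```text
t 2.50 tcp [0.4513 0.0144 0.2081] shift [4.300e+00 1.000e-01 1.051e+02] n 2.5 rot [-0.003  0.004 -0.007] n 0.1 F [-1.5 -0.2 -0.7] gap 0.998 q6 -1.96
```

>>> servo_tool(motion=[[4, 0, 30, -0.003, 0.004, -0.007, 1], [0, 0, 25, 0, 0, 0, 1], [0, 0, 20, 0, 0, 0, 1], [0, 0, 14, 0, 0, 0, 1], [0, 0, 8, 0, 0, 0, 1], [0, 0, 5, 0, 0, 0, 1], [0, 0, 0, 0, 0, 0, 1]])

```text
t: 3.08
tcp_pos: [0.4517, 0.0178, 0.1064]
tool_rot: [-0.085, 0.996, -0.0, 0.003]
force: [-0.5, -0.1, 0.5]
finger_gap: 0.998
```

```bash
python3 - <<'E'
from h import *
delta([.4475,.0135,.103],jaw=.178+np.pi/2)
E
```

```text
t 3.08 tcp [0.4517 0.0178 0.1064] shift [ 4.8 -3.6  3.4] n 0.2 rot [-0.002  0.006 -0.008] n 0.1 F [-0.5 -0.1  0.5] gap 0.998 q6 -1.95
```

>>> servo_tool(motion=[[5, -4, 3, -0.002, 0.006, -0.008, 1], [0, 0, 0, 0, 0, 0, 0.3], [0, 0, 0, 0, 0, 0, -0.3], [0, 0, 0, 0, 0, 0, -0.8], [0, 0, 0, 0, 0, 0, -0.8], [0, 0, 0, 0, 0, 0, -0.8], [0, 0, 0, 0, 0, 0, -0.8]], grip_force=50)

```text
t: 3.67
tcp_pos: [0.4496, 0.0125, 0.1071]
tool_rot: [-0.089, 0.996, -0.001, 0.003]
force: [0.2, 0.2, -2.0]
finger_gap: 0.463
```

```bash
python3 - <<'E'
from h import *
delta([.4475,.0135,.103],jaw=.178+np.pi/2)
E
```

```text
t 3.67 tcp [0.4496 0.0125 0.1071] shift [1.9 1.4 4. ] n 0.1 rot [-0.002  0.007 -0.001] n 0.1 F [ 0.2  0.2 -2. ] gap 0.463 q6 -1.97
```

Gripped: the gap of 0.463 is about 39 mm. I'll lift, and measure the bin rim in the meantime.

>>> servo_tool(motion=[[0, 0, -15, 0, 0, 0, -0.8], [0, 0, -30, 0, 0, 0, -0.8], [0, 0, -30, 0, 0, 0, -0.8], [0, 0, -30, 0, 0, 0, -0.8], [0, 0, -15, 0, 0, 0, -0.8], [0, 0, 0, 0, 0, 0, -0.8]])

```text
t: 4.17
tcp_pos: [0.446, 0.013, 0.2295]
tool_rot: [-0.088, 0.996, 0.001, -0.001]
force: [0.3, -0.1, -1.9]
finger_gap: 0.46
```

```bash
python3 - <<'E'
from h import *
snap('wrist','w3')
d=load('top0')
c=np.array([onz(d,u,v,.09) for u,v in[(374,209),(433,203),(443,277),(385,284)]])
print(c.round(4),[np.linalg.norm(c[i]-c[(i+1)%4]).round(4) for i in range(4)], c.mean(0).round(4))
a=c[0]+c[1]-c[2]-c[3];b=c[0]+c[3]-c[1]-c[2];print(np.arctan2(a[1],a[0]),np.arctan2(b[1],b[0]))
delta(list(c.mean(0)[:2])+[.21],jaw=np.arctan2(a[1],a[0]))
up('w3',(120,100,440,340),2.5,'z3')
E
```

```text
[[ 0.5685 -0.2285  0.09  ]
 [ 0.5856 -0.3867  0.09  ]
 [ 0.3898 -0.4066  0.09  ]
 [ 0.3708 -0.2537  0.09  ]] [np.float64(0.1592), np.float64(0.1968), np.float64(0.154), np.float64(0.1993)] [ 0.4787 -0.3189  0.09  ]
0.11408203738028216 1.6859602034993477
t 4.22 tcp [0.4454 0.0131 0.2283] shift [  25.5 -332.7   17.7] n 8.0 rot [ 0.005 -0.002 -1.508] n 12.1 F [-0.4  0.4 -2.8] gap 0.458 q6 -1.97
```

View pics/w3.png

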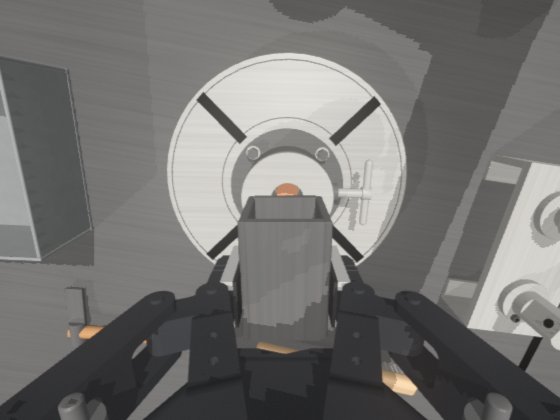

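The tube is held between the pads at (285,265). The bore is now open at (287,188) with the copper pin visible. The bin measures 0.158 x 0.198 m, as given. I'll move over it.

>>> servo_tool(motion=[[3, -37, 0, 0, 0, 0.05, -0.8], [3, -37, 0, 0, 0, 0, -0.8], [3, -37, 0, 0, 0, 0, -0.8], [3, -37, 0, 0, 0, 0, -0.8], [3, -37, 0, 0, 0, 0, -0.8], [3, -37, 0, 0, 0, 0, -0.8], [3, -37, 0, 0, 0, 0, -0.8], [3, -37, 0, 0, 0, 0, -0.8], [2, -20, 0, 0, 0, 0.1, -0.8], [0, 0, 0, 0, 0, 0.12, -0.8], [0, 0, 0, 0, 0, 0.12, -0.8], [0, 0, 0, 0, 0, 0.12, -0.8]])

```text
t: 5.22
tcp_pos: [0.4505, -0.3123, 0.2006]
tool_rot: [0.171, 0.985, 0.009, -0.019]
force: [-0.3, 0.3, -1.6]
finger_gap: 0.457
```

>>> servo_tool(motion=[[0, 0, 0, 0, 0, 0.12, -0.8], [0, 0, 0, 0, 0, 0.12, -0.8], [0, 0, 0, 0, 0, 0.12, -0.8], [0, 0, 0, 0, 0, 0.12, -0.8], [0, 0, 0, 0, 0, 0.12, -0.8], [0, 0, 0, 0, 0, 0.12, -0.8], [0, 0, 0, 0, 0, 0.12, -0.8], [0, 0, 0, 0, 0, 0.12, -0.8], [0, 0, 0, 0, 0, 0.12, -0.8]])

```text
t: 5.97
tcp_pos: [0.4401, -0.3043, 0.1769]
tool_rot: [0.669, 0.742, -0.0, -0.041]
force: [-0.1, -0.1, -2.4]
finger_gap: 0.458
```

```bash
python3 - <<'E'
from h import *
snap('wrist','w4')
delta([.4787,-.319,.042],jaw=.114)
E
```

```text
t 6.02 tcp [ 0.4397 -0.3039  0.1765] shift [-27.1  44.8 130.7] n 3.4 rot [-0.057 -0.062 -0.013] n 0.7 F [ 0.6  0.1 -3.1] gap 0.464 q6 -0.91
```

View pics/w4.png

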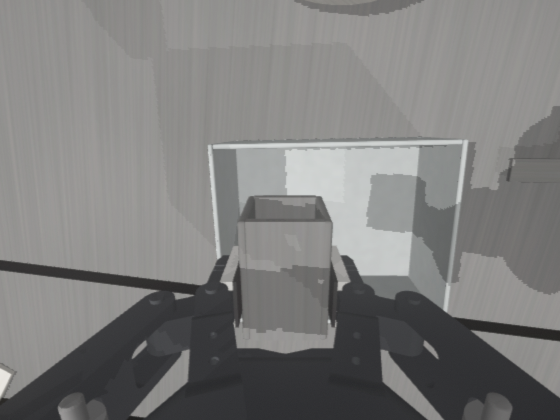

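The bin opening spans (215..465, 145..~330) and the tube still hangs to its left. I'll centre and level first, then lower.

>>> servo_tool(motion=[[-9, 15, 0, -0.028, -0.03, 0, -0.8], [-9, 15, 0, -0.028, -0.03, 0, -0.8], [-9, 15, 0, 0, 0, -0.01, -0.8], [0, 0, 0, 0, 0, 0, -0.8]])

```text
t: 6.35
tcp_pos: [0.4846, -0.3234, 0.1657]
tool_rot: [0.664, 0.748, 0.001, -0.007]
force: [0.9, -0.5, -2.3]
finger_gap: 0.465
```

```bash
python3 - <<'E'
from h import *
delta([.4787,-.319,.042],jaw=.114)
E
```

```text
t 6.35 tcp [ 0.4846 -0.3234  0.1657] shift [  3.7  -4.4 123.8] n 3.0 rot [-0.008 -0.011  0.005] n 0.1 F [ 0.9 -0.5 -2.3] gap 0.465 q6 -0.9
```

>>> servo_tool(motion=[[4, -4, 20, -0.008, -0.011, 0, -0.8], [0, 0, 25, 0, 0, 0, -0.8], [0, 0, 25, 0, 0, 0, -0.8], [0, 0, 25, 0, 0, 0, -0.8], [0, 0, 15, 0, 0, 0, -0.8], [0, 0, 8, 0, 0, 0, -0.8], [0, 0, 0, 0, 0, 0, -0.8]])

```text
t: 6.93
tcp_pos: [0.4738, -0.3145, 0.0352]
tool_rot: [0.658, 0.753, 0.0, -0.008]
force: [-0.6, 0.1, -2.9]
finger_gap: 0.458
```

```bash
python3 - <<'E'
from h import *
delta([.4787,-.319,.042],jaw=.114)
E
```

```text
t 6.93 tcp [ 0.4738 -0.3145  0.0352] shift [-5.   4.2 -6.9] n 0.2 rot [-0.01  -0.012  0.02 ] n 0.2 F [-0.6  0.1 -2.9] gap 0.458 q6 -0.92
```

>>> servo_tool(motion=[[-2, 2, 8, 0, 0, 0, -0.8], [0, 0, 0, 0, 0, 0, -0.8], [0, 0, 0, 0, 0, 0, 0.3], [0, 0, 0, 0, 0, 0, 0.6], [0, 0, 0, 0, 0, 0, 0.6], [0, 0, 0, 0, 0, 0, 0.6], [0, 0, 0, 0, 0, 0, 0.6]])

```text
t: 7.52
tcp_pos: [0.4782, -0.3184, 0.0303]
tool_rot: [0.657, 0.754, -0.0, -0.004]
force: [0.2, -0.9, 0.2]
finger_gap: 0.801
```

>>> servo_tool(motion=[[0, 0, -20, 0, 0, 0, 0.6], [0, 0, -35, 0, 0, 0, 0.6], [0, 0, -40, 0, 0, 0, 0.6], [0, 0, -40, 0, 0, 0, 0.6], [0, 0, -40, 0, 0, 0, 1], [0, 0, -30, 0, 0, 0, 1], [0, 0, -20, 0, 0, 0, 1], [0, 0, 0, 0, 0, 0, 1]])

```text
t: 8.18
tcp_pos: [0.4798, -0.3198, 0.269]
tool_rot: [0.657, 0.754, -0.0, -0.002]
force: [0.3, -0.9, 0.9]
finger_gap: 0.999
```

```bash
python3 - <<'E'
from h import *
snap('wrist','w5'); snap('top','top5')
up('top5',(140,190,460,310),2.5,'z5')
delta([.5,.30,.30],jaw=.114)
E
```

```text
t 8.28 tcp [ 0.4781 -0.3182  0.2649] shift [609.7 105.9 -30.5] n 14.9 rot [-0.008 -0.009  0.023] n 0.2 F [0.3 0.5 0.1] gap 1.001 q6 -0.92
```

View pics/w5.png

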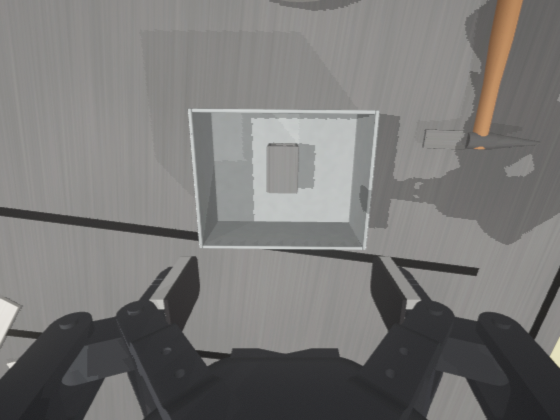

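View pics/z5.png

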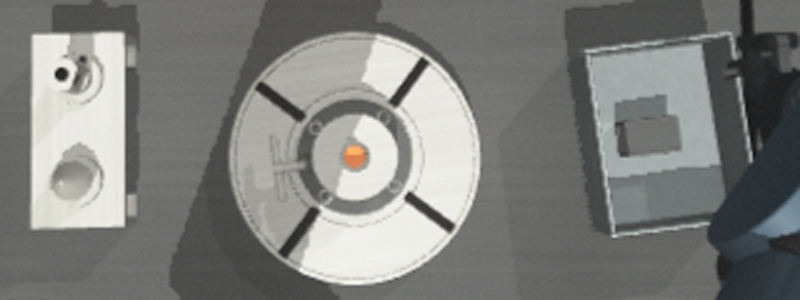

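The offcut lies flat inside the bin at (283,168) in the wrist view. The hub is clear, with the copper pin at its centre. I'll go over the hub for a keyway view.

```bash
python3 - <<'E'
from h import *
delta([.45,.018,.26],jaw=.135)
E
```

```text
t 8.28 tcp [ 0.4781 -0.3182  0.2649] shift [336.9  18.1   7.7] n 8.1 rot [-0.008 -0.009  0.002] n 0.1 F [0.3 0.5 0.1] gap 1.001 q6 -0.92
```

>>> servo_tool(motion=[[34, 2, 0, -0.008, -0.009, 0, 1], [38, 2, 0, 0, 0, 0, 1], [38, 2, 0, 0, 0, 0, 1], [38, 2, 0, 0, 0, 0, 1], [38, 2, 0, 0, 0, 0, 1], [38, 2, 0, 0, 0, 0, 1], [38, 2, 0, 0, 0, 0, 1], [38, 2, 0, 0, 0, 0, 1], [30, 2, 0, 0, 0, 0, 1], [10, 0, 0, 0, 0, 0, 1], [0, 0, 0, 0, 0, 0, 1]])

```text
t: 9.2
tcp_pos: [0.4337, 0.0372, 0.245]
tool_rot: [0.66, 0.751, -0.008, -0.02]
force: [-0.9, -0.6, 0.4]
finger_gap: 0.998
```

```bash
python3 - <<'E'
from h import *
snap('wrist','w6')
delta([.45,.018,.26],jaw=.135)
d=load('w6'); u,v=proj(d,[.4508,.018,.095]); print(u,v)
u,v=int(u),int(v); up('w6',(u-70,v-55,u+70,v+55),5.6,'z6'); print(u-70,v-55)
E
```

```text
t 9.25 tcp [0.4336 0.0365 0.2448] shift [-20.1  13.3 -16.1] n 0.7 rot [-0.038 -0.019 -0.007] n 0.3 F [-0.3 -0.1  0.6] gap 1.0 q6 -0.31
303.4205733517806 212.62168592651483
233 157
```

View pics/z6.png

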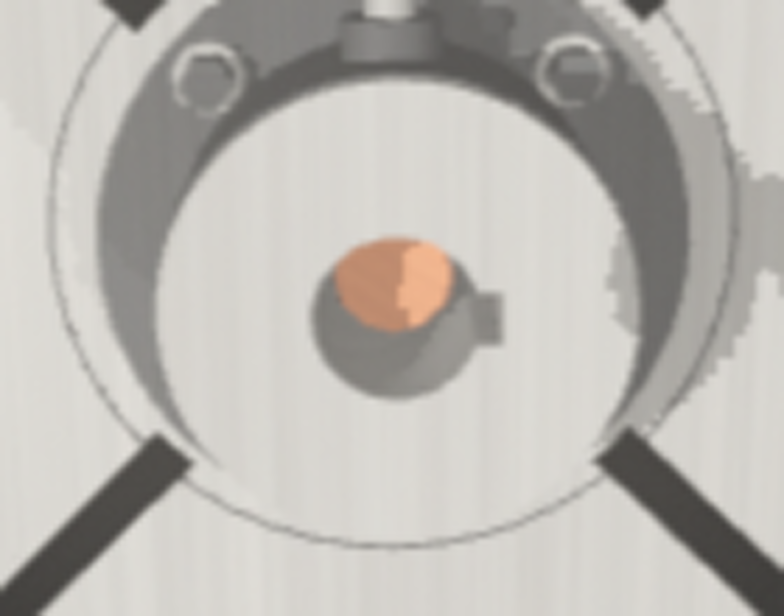

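The bore is centred at about (395,318) in the zoom and the keyway notch is to its right, ending at (502,319). I'll fit the contour.

```bash
python3 - <<'E'
from h import *
d=load('w6'); fr=d['frame'].astype(int)
x0,y0=233,157
sub=d['frame'][y0:y0+110,x0:x0+140]
big=cv2.resize(sub,None,fx=8,fy=8,interpolation=cv2.INTER_CUBIC)
# hub face is bright neutral: lowest of channels (blue)
m=(big[:,:,2]<175).astype(np.uint8)
# crop central
c=np.zeros_like(m); c[210*8//6:430*8//6*1, 280*8//6:540*8//6]=1
m&=c
cs,_=cv2.findContours(m,cv2.RETR_EXTERNAL,cv2.CHAIN_APPROX_NONE); k=max(cs,key=cv2.contourArea)[:,0,:]
P=np.array([onz(d,x0+(u+.5)/8-.5,y0+(v+.5)/8-.5,.095)[:2] for u,v in k])
ctr=P.mean(0)
for _ in range(8):
    r=np.linalg.norm(P-ctr,axis=1); s=P[abs(r-.016)<.0012]
    A=np.c_[2*s,np.ones(len(s))];q=np.linalg.lstsq(A,(s**2).sum(1),rcond=None)[0]; ctr=q[:2]; rad=np.sqrt(q[2]+ctr@ctr)
r=np.linalg.norm(P-ctr,axis=1)
print('bore',ctr,rad,'max r',r.max(),len(s),len(P))
far=P[r>.0185]; mid=(far-ctr); a=np.arctan2(mid[:,1],mid[:,0]); print('key yaw',(a.max()+a.min())/2,a.min(),a.max())
# side lines: points with radius .017-.0195
sel=P[(r>.0172)&(r<.0195)]-ctr; aa=np.arctan2(sel[:,1],sel[:,0]); m0=np.median(aa)
for S in(sel[aa>m0],sel[aa<=m0]): print(S.mean(0), len(S))
# hub outer circle edge check
E
```

```text
bore [0.45082122 0.01694541] 0.015915155034084475 max r 0.020271126077561825 612 728
key yaw 0.14302300654433284 -0.13742714838886722 0.4234731614775329
[0.01663046 0.00762727] 18
[ 0.01815379 -0.00208637] 19
```

The bore is at (0.4508, 0.0170) with radius 15.9 mm, and the keyway is at about 0.143 rad. Next is the keyed post.

```bash
python3 - <<'E'
from h import *
d=load('top5'); 
f=lambda u,v,z: onz(d,140+u/2.5,190+v/2.5,z).round(4)
print('top',f(62,73,.129),'collar',f(80,80,.075),'cone', f(72,180,.129))
delta([.49,.27,.27],jaw=.1)
E
```

```text
top [0.535  0.3182 0.129 ] collar [0.5319 0.3143 0.075 ] cone [0.4261 0.3043 0.129 ]
t 9.25 tcp [0.4336 0.0365 0.2448] shift [224.9  84.8 -24.1] n 5.8 rot [-0.038 -0.019  0.028] n 0.4 F [-0.3 -0.1  0.6] gap 1.0 q6 -0.31
```

```bash
python3 - <<'E'
from h import *
delta([.533,.30,.27],jaw=.1)
E
```

```text
t 9.25 tcp [0.4336 0.0365 0.2448] shift [249.1 131.3 -25.4] n 6.8 rot [-0.038 -0.019  0.028] n 0.4 F [-0.3 -0.1  0.6] gap 1.0 q6 -0.31
```

>>> servo_tool(motion=[[30, 15, -8, -0.019, -0.01, 0, 1], [30, 15, -6, -0.019, -0.01, 0, 1], [30, 16, -6, 0, 0, 0, 1], [30, 16, -6, 0, 0, 0, 1], [30, 16, -6, 0, 0, 0, 1], [30, 16, -6, 0, 0, 0, 1], [30, 16, -6, 0, 0, 0, 1], [25, 14, -3, 0, 0, 0, 1], [10, 5, 0, 0, 0, 0, 1], [0, 0, 0, 0, 0, 0, 1]])

```text
t: 10.08
tcp_pos: [0.5394, 0.2918, 0.2783]
tool_rot: [0.668, 0.744, -0.009, -0.004]
force: [-0.4, 0.7, 0.0]
finger_gap: 1.002
```

```bash
python3 - <<'E'
from h import *
snap('wrist','w7')
delta([.533,.30,.27],jaw=.1)
d=load('w7'); u,v=proj(d,[.533,.316,.11]); print(u,v)
u,v=int(u),int(v); up('w7',(u-75,v-60,u+75,v+60),5,'z7'); print(u-75,v-60)
E
```

```text
t 10.13 tcp [0.5389 0.2906 0.278 ] shift [10.  -4.7  8. ] n 0.3 rot [-0.02   0.008  0.007] n 0.2 F [-1.  -0.5 -0.6] gap 0.997 q6 0.21
283.5669302773995 161.82310683479113
208 101
```

View pics/z7.png

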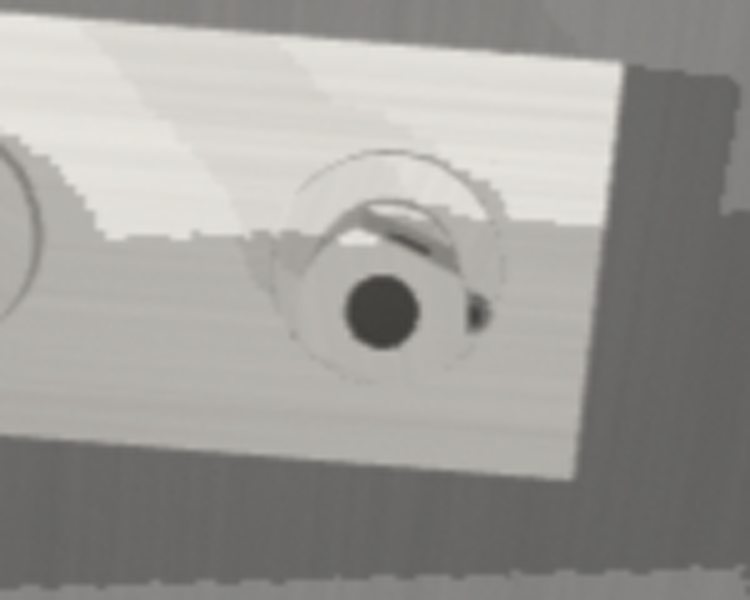

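```bash
python3 - <<'E'
from h import *
d=load('w7'); im=cv2.cvtColor(d['frame'],cv2.COLOR_RGB2BGR)[130:182,255:315]
im=cv2.resize(im,None,fx=12,fy=12,interpolation=cv2.INTER_CUBIC)
g=cv2.cvtColor(im,cv2.COLOR_BGR2GRAY); g=cv2.createCLAHE(6,(3,3)).apply(g)
cv2.imwrite('pics/z7b.png',g)
E
```

```text
(no output)
```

View pics/z7b.png

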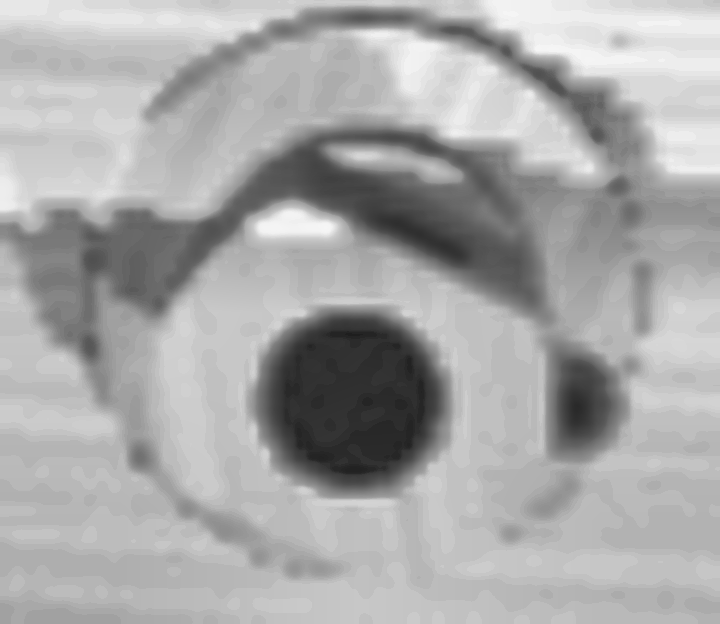

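The hole in the post's top is at (352,402) in the zoom, and the flat's edge runs from about (345,215) to (548,318). The screw head at (590,405) lies in the same direction from the collar's centre (362,290). I'll compute both.

```bash
python3 - <<'E'
from h import *
d=load('w7'); f=lambda u,v,z: onz(d,255+(u+.5)/12-.5,130+(v+.5)/12-.5,z)
hole=f(352,402,.129); a=f(345,218,.129); b=f(548,318,.129); sc=f(588,405,.078)
K=np.array([f(u,v,.075)[:2] for u,v in[(360,16),(240,50),(150,110),(600,140),(632,210),(90,345),(140,457),(295,570),(190,510)]])
A=np.c_[2*K,np.ones(len(K))];q=np.linalg.lstsq(A,(K**2).sum(1),rcond=None)[0]
print('hole',hole,'collar',q[:2],np.sqrt(q[2]+q[:2]@q[:2]))
print('flat yaw',np.arctan2(*(b-a)[[1,0]]),'dist from hole',np.cross((b-a)[:2]/np.linalg.norm((b-a)[:2]),(hole-a)[:2]), np.linalg.norm(b-a))
for c in(hole[:2],q[:2]): print('screw yaw',np.arctan2(*(sc[:2]-c)[::-1]),np.linalg.norm(sc[:2]-c))
# stand edges yaw
e=[onz(d,208+u/5,101+v/5,.065) for u,v in[(0,13),(620,62),(575,480),(0,436)]]
print(np.array(e).round(4),np.arctan2(*(e[1]-e[0])[[1,0]]),np.arctan2(*(e[2]-e[3])[[1,0]]))
E
```

```text
hole [0.53350727 0.3180998  0.129     ] collar [0.53370949 0.31836872] 0.027183906147404235
flat yaw -0.34535463901098173 dist from hole -0.01330402608569846 0.018496679800217054
screw yaw -0.29010455450406236 0.023666844903723276
screw yaw -0.30350202401333765 0.02355211767245456
[[0.4397 0.3654 0.065 ]
 [0.5822 0.3699 0.065 ]
 [0.5865 0.2697 0.065 ]
 [0.4425 0.265  0.065 ]] 0.031632609094632495 0.032632327723286524<stdin>:7: DeprecationWarning: Arrays of 2-dimensional vectors are deprecated. Use arrays of 3-dimensional vectors instead. (deprecated in NumPy 2.0)
```

The post is at (0.5336, 0.3182) with key yaw about -0.32. The flat edge and the screw agree, and the flat is 13.3 mm from the axis, as it should be. I'll turn the jaws to grip the flats, and a second look will follow.

>>> servo_tool(motion=[[0, 0, -1, -0.01, 0, -0.12, 1], [0, 0, -1, -0.01, 0, -0.12, 1], [0, 0, -1, 0, 0, -0.12, 1], [0, 0, -1, 0, 0, -0.12, 1], [0, 0, -1, 0, 0, -0.12, 1], [0, 0, -1, 0, 0, -0.12, 1], [0, 0, -1, 0, 0, -0.12, 1], [0, 0, -1, 0, 0, -0.12, 1], [0, 0, -1, 0, 0, -0.12, 1], [0, 0, 0, 0, 0, -0.06, 1], [0, 0, 0, 0, 0, 0, 1]])

```text
t: 11.05
tcp_pos: [0.5305, 0.2605, 0.2773]
tool_rot: [0.144, 0.989, -0.015, -0.012]
force: [-0.9, 0.2, 0.4]
finger_gap: 1.0
```

```bash
python3 - <<'E'
from h import *
snap('wrist','w8')
delta([.5336,.3182,.2],jaw=-.32+np.pi/2)
d=load('w8'); u,v=proj(d,[.5336,.3182,.10]); print(u,v)
u,v=int(u),int(v); 
im=cv2.cvtColor(d['frame'],cv2.COLOR_RGB2BGR)[v-35:v+35,u-40:u+40]
im=cv2.resize(im,None,fx=9,fy=9,interpolation=cv2.INTER_CUBIC)
g=cv2.cvtColor(im,cv2.COLOR_BGR2GRAY); g=cv2.createCLAHE(4,(3,3)).apply(g)
cv2.imwrite('pics/z8.png',g); print(u-40,v-35)
E
```

```text
t 11.10 tcp [0.5304 0.2603 0.2772] shift [12.1 58.9 75.5] n 2.3 rot [-0.033 -0.019  0.028] n 0.4 F [ 0.2 -0.2 -0.8] gap 1.003 q6 -1.0
340.6201330491652 174.2666914182
300 139
```

View pics/z8.png

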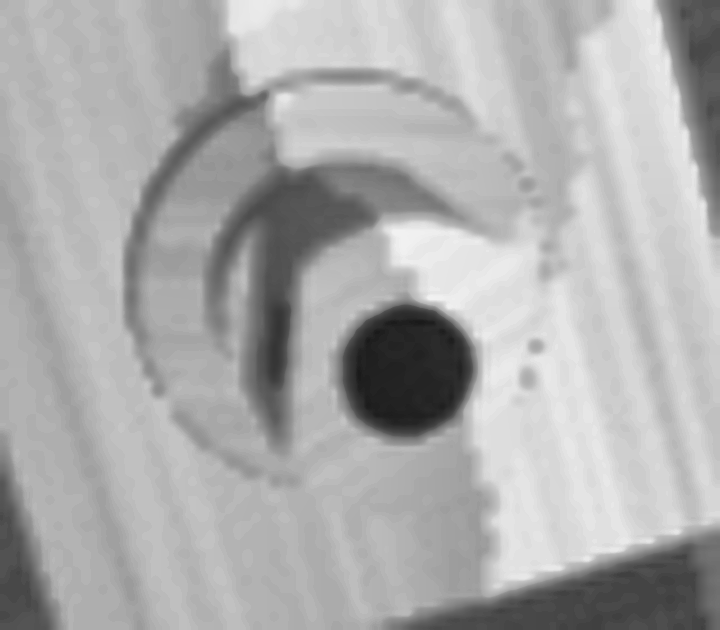

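The flat's edge is now near vertical in the image, from (298,275) to (289,450), so the jaws are nearly parallel to it. The hole is at (408,370). I'll compute again and approach.

```bash
python3 - <<'E'
from h import *
d=load('w8'); f=lambda u,v,z: onz(d,300+(u+.5)/9-.5,139+(v+.5)/9-.5,z)
print(f(408,370,.129)); a=f(298,275,.129);b=f(289,450,.129); print(np.arctan2(*(b-a)[[1,0]]))
delta([.5336,.3182,.2],jaw=-.325+np.pi/2)
E
```

```text
[0.53365483 0.31812791 0.129     ]
-0.2961079932569319
t 11.10 tcp [0.5304 0.2603 0.2772] shift [12.1 58.9 75.5] n 2.3 rot [-0.034 -0.019  0.033] n 0.4 F [ 0.2 -0.2 -0.8] gap 1.003 q6 -1.0
```

>>> servo_tool(motion=[[5, 22, 0, -0.016, -0.01, 0.014, 1], [5, 22, 10, -0.016, -0.01, 0.014, 1], [2, 14, 20, 0, 0, 0, 1], [0, 0, 20, 0, 0, 0, 1], [0, 0, 0, 0, 0, 0, 1]])

```text
t: 11.52
tcp_pos: [0.5369, 0.3128, 0.225]
tool_rot: [0.17, 0.986, -0.002, 0.001]
force: [-1.1, 0.4, -1.3]
finger_gap: 0.996
```

```bash
python3 - <<'E'
from h import *
delta([.5336,.3182,.094],jaw=-.325+np.pi/2)
E
```

```text
t 11.52 tcp [0.5369 0.3128 0.225 ] shift [  5.1   4.3 131. ] n 3.1 rot [-0.003  0.002 -0.016] n 0.1 F [-1.1  0.4 -1.3] gap 0.996 q6 -0.88
```

>>> servo_tool(motion=[[5, 4, 20, -0.003, 0, -0.03, 1], [0, 0, 20, 0, 0, 0, 1], [0, 0, 20, 0, 0, 0, 1], [0, 0, 0, 0, 0, 0, 1]])

```text
t: 11.85
tcp_pos: [0.5344, 0.3146, 0.1654]
tool_rot: [0.158, 0.987, -0.001, 0.001]
force: [-0.4, -0.2, -1.0]
finger_gap: 1.002
```

```bash
python3 - <<'E'
from h import *
delta([.5336,.3182,.094],jaw=-.31+np.pi/2)
E
```

```text
t 11.85 tcp [0.5344 0.3146 0.1654] shift [ 2.1  3.2 71.4] n 1.7 rot [-0.001  0.003 -0.008] n 0.1 F [-0.4 -0.2 -1. ] gap 1.002 q6 -0.9
```

>>> servo_tool(motion=[[3, 4, 20, 0, 0.003, -0.01, 1], [0, 0, 20, 0, 0, 0, 1], [0, 0, 15, 0, 0, 0, 1], [0, 0, 9, 0, 0, 0, 1], [0, 0, 5, 0, 0, 0, 1], [0, 0, 0, 0, 0, 0, 1]])

```text
t: 12.35
tcp_pos: [0.538, 0.3162, 0.1019]
tool_rot: [0.158, 0.987, 0.001, 0.004]
force: [-0.3, 0.0, 0.9]
finger_gap: 1.002
```

```bash
python3 - <<'E'
from h import *
delta([.5336,.3182,.094],jaw=-.31+np.pi/2)
E
```

```text
t 12.35 tcp [0.538  0.3162 0.1019] shift [4.9 0.5 7.9] n 0.2 rot [ 0.003  0.007 -0.007] n 0.1 F [-0.3  0.   0.9] gap 1.002 q6 -0.9
```

>>> servo_tool(motion=[[4, 0.5, 4, 0, 0.005, -0.007, 1], [1, 0, 2, 0, 0, 0, 1], [0, 0, 0, 0, 0, 0, 1]])

```text
t: 12.6
tcp_pos: [0.5352, 0.3184, 0.0985]
tool_rot: [0.155, 0.988, 0.003, 0.003]
force: [0.2, -1.2, -0.6]
finger_gap: 1.0
```

```bash
python3 - <<'E'
from h import *
delta([.5336,.3182,.094],jaw=-.31+np.pi/2)
E
```

```text
t 12.60 tcp [0.5352 0.3184 0.0985] shift [ 1.4 -0.7  4.5] n 0.1 rot [ 0.006  0.005 -0.001] n 0.1 F [ 0.2 -1.2 -0.6] gap 1.0 q6 -0.9
```

>>> servo_tool(motion=[[1.5, -0.7, 4, 0.006, 0.005, 0, 1], [0, 0, 0, 0, 0, 0, 0.3], [0, 0, 0, 0, 0, 0, -0.2], [0, 0, 0, 0, 0, 0, -0.6], [0, 0, 0, 0, 0, 0, -1], [0, 0, 0, 0, 0, 0, -1], [0, 0, 0, 0, 0, 0, -1], [0, 0, 0, 0, 0, 0, -1]], grip_force=30)

```text
t: 13.27
tcp_pos: [0.5341, 0.3186, 0.0962]
tool_rot: [0.154, 0.988, 0.0, 0.001]
force: [-1.1, 0.4, 0.3]
finger_gap: 0.298
```

```bash
python3 - <<'E'
from h import *
delta([.5336,.3182,.094],jaw=-.31+np.pi/2)
print(manip.sense()['ft_torque'])
snap('wrist','w9')
E
```

```text
t 13.27 tcp [0.5341 0.3186 0.0962] shift [ 0.4 -0.5  2.2] n 0.1 rot [ 0.001  0.003 -0.   ] n 0.0 F [-1.1  0.4  0.3] gap 0.298 q6 -0.9
[ 0.0958826   0.0226429  -0.03865011]
```

View pics/w9.png

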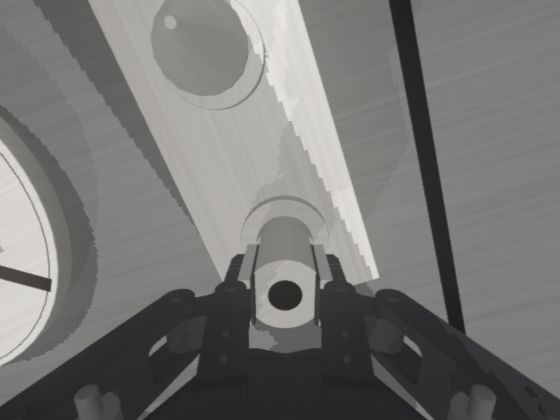

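The pads sit on the flats (gap 0.298, about 26 mm) with the post's top hole at (285,295), centred between them. I'll raise the grip force and lift straight up.

>>> servo_tool(motion=[[0, 0, 0, 0, 0, 0, -1], [0, 0, -6, 0, 0, 0, -1], [0, 0, -10, 0, 0, 0, -1], [0, 0, -10, 0, 0, 0, -1], [0, 0, -10, 0, 0, 0, -1]], grip_force=90)

```text
t: 13.73
tcp_pos: [0.529, 0.3167, 0.1288]
tool_rot: [0.154, 0.988, -0.003, -0.005]
force: [-0.0, 0.1, -6.9]
finger_gap: 0.292
```

```bash
python3 - <<'E'
from h import *
delta([.5341,.3184,.28],jaw=-.31+np.pi/2)
E
```

```text
t 13.73 tcp [0.529  0.3167 0.1288] shift [  -2.9    1.9 -151.3] n 3.6 rot [-0.008 -0.009 -0.   ] n 0.1 F [-0.   0.1 -6.9] gap 0.292 q6 -0.9
```

>>> servo_tool(motion=[[-3, 1.5, -12, -0.008, -0.009, 0, -1], [-1, 0, -15, 0, 0, 0, -1], [0, 0, -25, 0, 0, 0, -1], [0, 0, -30, 0, 0, 0, -1], [0, 0, -30, 0, 0, 0, -1], [0, 0, -25, 0, 0, 0, -1], [0, 0, -10, 0, 0, 0, -1], [0, 0, 0, 0, 0, 0, -1]])

```text
t: 14.4
tcp_pos: [0.5327, 0.3166, 0.2904]
tool_rot: [0.154, 0.988, 0.001, 0.003]
force: [0.8, -0.3, -6.0]
finger_gap: 0.288
```

```bash
python3 - <<'E'
from h import *
delta([.4508,.017,.25],jaw=.143+np.pi/2)
snap('top','top10');up('top10',(140,190,340,310),4,'z10')
E
```

```text
t 14.40 tcp [0.5327 0.3166 0.2904] shift [ -13.1 -310.4   39.3] n 7.5 rot [ 0.003  0.006 -0.453] n 3.6 F [ 0.8 -0.3 -6. ] gap 0.288 q6 -0.9
```

View pics/z10.png

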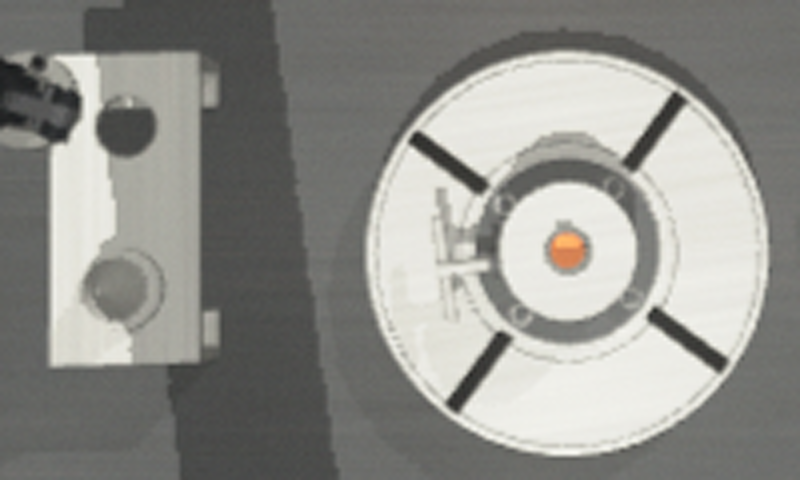

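The stand's hole is empty, the post is in the jaws, and the cone post is undisturbed. I'll carry the post to the hub.

>>> servo_tool(motion=[[-2, -30, 0, 0.003, 0.006, 0, -1], [-2, -35, 0, 0, 0, 0, -1], [-2, -35, 0, 0, 0, 0, -1], [-2, -35, 0, 0, 0, 0, -1], [-2, -35, 0, 0, 0, 0, -1], [-2, -35, 0, 0, 0, 0, -1], [-1, -35, 0, 0, 0, 0, -1], [0, -30, 0, 0, 0, 0, -1], [0, -20, 0, 0, 0, -0.1, -1], [0, 0, 0, 0, 0, -0.1, -1], [0, 0, 0, 0, 0, 0, -1]])

```text
t: 15.37
tcp_pos: [0.4436, 0.0264, 0.2789]
tool_rot: [0.048, 0.999, 0.001, -0.009]
force: [0.4, 0.7, -6.4]
finger_gap: 0.289
```

```bash
python3 - <<'E'
from h import *
delta([.4508,.017,.20],jaw=-.05+np.pi/2)
E
```

```text
t 15.37 tcp [0.4436 0.0264 0.2789] shift [-9.5 -8.7 78.7] n 1.9 rot [ 0.001 -0.018 -0.046] n 0.4 F [ 0.4  0.7 -6.4] gap 0.289 q6 -1.67
```

>>> servo_tool(motion=[[-5, -5, 15, 0.001, -0.018, -0.046, -1], [-4, -4, 15, 0, 0, 0, -1], [0, 0, 15, 0, 0, 0, -1], [0, 0, 10, 0, 0, 0, -1], [0, 0, 0, 0, 0, 0, -1]])

```text
t: 15.78
tcp_pos: [0.4503, 0.0174, 0.2207]
tool_rot: [0.03, 1.0, 0.001, -0.0]
force: [-1.3, -0.6, -6.7]
finger_gap: 0.292
```

```bash
python3 - <<'E'
from h import *
s=snap('wrist','w11'); st=manip.sense(); M=R.from_quat(st['tool_rot']).as_matrix()
d=load('w11')
g=cv2.cvtColor(d['frame'],cv2.COLOR_RGB2GRAY)[270:325,255:320]
m=(g<60).astype(np.uint8); n,l,stt,cen=cv2.connectedComponentsWithStats(m)
for i in range(1,n):
    if stt[i,4]>200:
        u,v=cen[i]+[255,270]; p=onz(d,u,v,st['tcp_pos'][2]+.0328); print(stt[i],u,v,'hole rel tcp (tool)',(M.T@(p-st['tcp_pos'])*1000).round(1), p.round(4))
delta([.4508,.017,.18],jaw=-.05+np.pi/2)
cv2.imwrite('pics/z11.png',cv2.imread('pics/w11.png')[100:400])
E
```

```text
[ 15  12  31  27 619] 284.36348949919227 295.9321486268174 hole rel tcp (tool) [  0.1   0.4 -32.8] [0.4503 0.0178 0.2541]
t 15.83 tcp [0.4504 0.0175 0.2213] shift [-0.4 -0.6 41.3] n 1.0 rot [ 0.001 -0.    -0.01 ] n 0.1 F [ 1.1 -1.  -6.7] gap 0.293 q6 -1.72
```

View pics/w11.png

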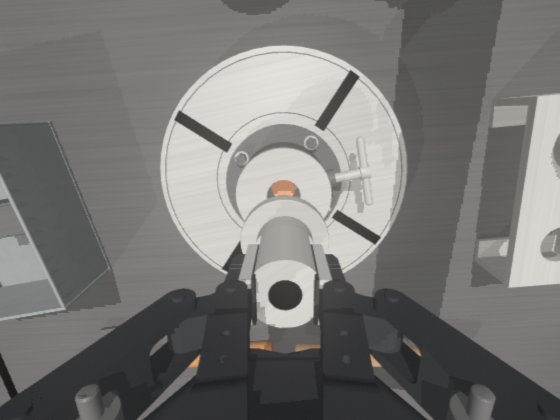

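The hole in the post's top projects 0.4 mm from the TCP axis, so the post sits true in the jaws. The bore with the copper pin is visible at (284,188). I'll lower to just above the hub.

>>> servo_tool(motion=[[-0.4, -0.6, 15, 0, 0, -0.01, -1], [0, 0, 14, 0, 0, 0, -1], [0, 0, 8, 0, 0, 0, -1], [0, 0, 0, 0, 0, 0, -1]])

```text
t: 16.17
tcp_pos: [0.4534, 0.0181, 0.1854]
tool_rot: [0.026, 1.0, 0.0, 0.003]
force: [-0.3, -0.2, -6.4]
finger_gap: 0.294
```

```bash
python3 - <<'E'
from h import *
delta([.4508,.017,.162],jaw=-.05+np.pi/2)
snap('scene','sc12');d=load('sc12');u,v=map(int,proj(d,[.45,.017,.12]));up('sc12',(u-60,v-60,u+60,v+50),6,'z12')
E
```

```text
t 16.17 tcp [0.4534 0.0181 0.1854] shift [ 2.6 -1.3 23.4] n 0.6 rot [ 0.001  0.006 -0.002] n 0.0 F [-0.3 -0.2 -6.4] gap 0.294 q6 -1.73
```

View pics/z12.png

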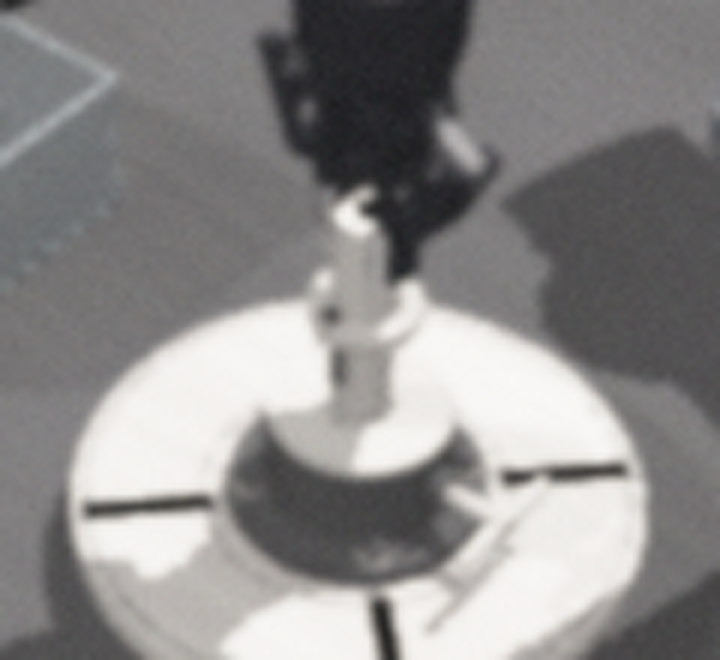

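The post hangs just over the bore with its shank end about 11 mm above the face. I'll correct the small drift.

>>> servo_tool(motion=[[2.6, -1.3, 2, 0, 0.006, 0, -1], [0, 0, 2, 0, 0, 0, -1], [0, 0, 0, 0, 0, 0, -1]])

```text
t: 16.47
tcp_pos: [0.4527, 0.0169, 0.1837]
tool_rot: [0.026, 1.0, -0.0, 0.002]
force: [0.5, -0.8, -7.0]
finger_gap: 0.287
```

```bash
python3 - <<'E'
from h import *
delta([.4508,.017,.162],jaw=-.05+np.pi/2)
E
```

```text
t 16.47 tcp [0.4527 0.0169 0.1837] shift [ 2.   0.  21.7] n 0.5 rot [-0.     0.005 -0.002] n 0.0 F [ 0.5 -0.8 -7. ] gap 0.287 q6 -1.73
```

>>> servo_tool(motion=[[2, 0, 2, 0, 0.004, 0, -1], [1, 0, 2, 0, 0, 0, -1], [1, 0, 0, 0, 0, 0, -1]])

```text
t: 16.72
tcp_pos: [0.4496, 0.0168, 0.1807]
tool_rot: [0.026, 1.0, -0.0, 0.002]
force: [0.3, -0.7, -6.7]
finger_gap: 0.29
```

```bash
python3 - <<'E'
from h import *
delta([.4508,.017,.162],jaw=-.05+np.pi/2)
E
```

```text
t 16.72 tcp [0.4496 0.0168 0.1807] shift [-1.1  0.3 18.7] n 0.4 rot [-0.001  0.004 -0.002] n 0.0 F [ 0.3 -0.7 -6.7] gap 0.29 q6 -1.73
```

>>> servo_tool(motion=[[-0.5, 0, 3, 0, 0, 0, -1], [0, 0, 3, 0, 0, 0, -1], [0, 0, 0, 0, 0, 0, -1]])

```text
t: 16.97
tcp_pos: [0.4499, 0.0167, 0.1744]
tool_rot: [0.026, 1.0, -0.0, 0.002]
force: [-0.7, -0.5, -6.8]
finger_gap: 0.291
```

```bash
python3 - <<'E'
from h import *
delta([.4508,.017,.162],jaw=-.05+np.pi/2)
E
```

```text
t 16.97 tcp [0.4499 0.0167 0.1744] shift [-0.9  0.3 12.4] n 0.3 rot [-0.001  0.004 -0.003] n 0.0 F [-0.7 -0.5 -6.8] gap 0.291 q6 -1.73
```

>>> servo_tool(motion=[[-0.9, 0.2, 2, 0, 0.003, 0, -1], [0, 0, 2, 0, 0, 0, -1], [0, 0, 0, 0, 0, 0, -1]])

```text
t: 17.22
tcp_pos: [0.451, 0.0169, 0.1698]
tool_rot: [0.026, 1.0, -0.0, 0.0]
force: [0.9, 0.2, -6.2]
finger_gap: 0.293
```

```bash
python3 - <<'E'
from h import *
delta([.4508,.017,.162],jaw=-.05+np.pi/2)
E
```

```text
t 17.22 tcp [0.451  0.0169 0.1698] shift [0.2 0.1 7.8] n 0.2 rot [-0.001  0.001 -0.003] n 0.0 F [ 0.9  0.2 -6.2] gap 0.293 q6 -1.73
```

The shank is about 4 mm into the bore with no contact force. I'll go a few millimetres deeper, keeping the key above the face, and then turn.

>>> servo_tool(motion=[[0, 0, 2.5, 0, 0, 0, -1], [0, 0, 2.5, 0, 0, 0, -1], [0, 0, 0, 0, 0, 0, -1]])

```text
t: 17.47
tcp_pos: [0.4513, 0.0168, 0.1642]
tool_rot: [0.026, 1.0, -0.0, 0.0]
force: [0.4, -0.2, -6.4]
finger_gap: 0.288
```

```bash
python3 - <<'E'
from h import *
delta([.4508,.017,.162],jaw=.143+np.pi/2)
print(manip.sense()['ft_torque'])
E
```

```text
t 17.47 tcp [0.4513 0.0168 0.1642] shift [0.5 0.2 2.2] n 0.1 rot [-0.001  0.001 -0.196] n 1.6 F [ 0.4 -0.2 -6.4] gap 0.288 q6 -1.73
[ 0.05448728  0.02646317 -0.0162698 ]
```

>>> servo_tool(motion=[[0.3, 0, 0, 0, 0, -0.07, -1], [0, 0, 0, 0, 0, -0.07, -1], [0, 0, 0, 0, 0, -0.06, -1], [0, 0, 0, 0, 0, 0, -1]])

```text
t: 17.8
tcp_pos: [0.4509, 0.0169, 0.1637]
tool_rot: [-0.078, 0.997, -0.0, -0.0]
force: [0.5, 0.2, -6.5]
finger_gap: 0.29
```

```bash
python3 - <<'E'
from h import *
delta([.4508,.017,.162],jaw=.143+np.pi/2)
print(manip.sense()['ft_torque'])
E
```

```text
t 17.80 tcp [0.4509 0.0169 0.1637] shift [0.  0.1 1.7] n 0.0 rot [-0.    -0.     0.013] n 0.1 F [ 0.5  0.2 -6.5] gap 0.29 q6 -1.94
[-0.02574881 -0.0252783  -0.01089358]
```

Yaw is 0.156, within tolerance of the keyway. I'll push gently past the key's entry height (TCP z of about 0.160).

>>> servo_tool(motion=[[0, 0, 2.5, 0, 0, 0.007, -1], [0, 0, 2.5, 0, 0, 0, -1], [0, 0, 2.5, 0, 0, 0, -1], [0, 0, 0, 0, 0, 0, -1]])

```text
t: 18.13
tcp_pos: [0.4511, 0.0168, 0.1555]
tool_rot: [-0.072, 0.997, -0.0, 0.0]
force: [-0.6, 0.6, -6.9]
finger_gap: 0.292
```

```bash
python3 - <<'E'
from h import *
delta([.4508,.017,.148],jaw=.143+np.pi/2)
print(manip.sense()['ft_torque'])
E
```

```text
t 18.13 tcp [0.4511 0.0168 0.1555] shift [0.2 0.2 7.5] n 0.2 rot [-0.001  0.     0.001] n 0.0 F [-0.6  0.6 -6.9] gap 0.292 q6 -1.93
[0.01710977 0.01399602 0.01770047]
```

The key has slipped into the keyway: 4 mm past the face with no contact force. I'll continue down to the spring pin.

>>> servo_tool(motion=[[0, 0, 3, 0, 0, 0, -1], [0, 0, 3, 0, 0, 0, -1], [0, 0, 3, 0, 0, 0, -1], [0, 0, 3, 0, 0, 0, -1], [0, 0, 3, 0, 0, 0, -1]], grip_force=110)

```text
t: 18.55
tcp_pos: [0.4517, 0.0167, 0.1404]
tool_rot: [-0.071, 0.997, -0.0, 0.001]
force: [-1.8, -0.4, 4.1]
finger_gap: 0.292
```

```bash
python3 - <<'E'
from h import *
delta([.4508,.017,.126],jaw=.143+np.pi/2)
print(manip.sense()['ft_torque'])
E
```

```text
t 18.55 tcp [0.4517 0.0167 0.1404] shift [ 0.9  0.4 14.4] n 0.3 rot [-0.001  0.002 -0.   ] n 0.0 F [-1.8 -0.4  4.1] gap 0.292 q6 -1.92
[0.07624207 0.46073072 0.03301424]
```

>>> servo_tool(motion=[[1, 0.2, 3, 0, 0.002, 0, -1], [0.3, 0, 3, 0, 0, 0, -1], [0.3, 0, 3, 0, 0, 0, -1], [0.3, 0, 3, 0, 0, 0, -1]])

```text
t: 18.88
tcp_pos: [0.4515, 0.0167, 0.13]
tool_rot: [-0.071, 0.997, -0.001, 0.002]
force: [-1.9, 2.0, 7.0]
finger_gap: 0.285
```

```bash
python3 - <<'E'
from h import *
delta([.4508,.017,.126],jaw=.143+np.pi/2)
print(manip.sense()['ft_torque'])
E
```

```text
t 18.88 tcp [0.4515 0.0167 0.13  ] shift [0.7 0.4 4. ] n 0.1 rot [-0.002  0.004 -0.001] n 0.0 F [-1.9  2.   7. ] gap 0.285 q6 -1.92
[0.27137302 0.53894548 0.05512729]
```

>>> servo_tool(motion=[[0.7, 0.2, 3, -0.002, 0.004, 0, -1], [0.2, 0, 3, 0, 0, 0, -1], [0.2, 0, 3, 0, 0, 0, -1]])

```text
t: 19.13
tcp_pos: [0.4518, 0.0165, 0.1262]
tool_rot: [-0.071, 0.997, -0.001, 0.002]
force: [-9.4, 1.4, 51.4]
finger_gap: 0.29
```

```bash
python3 - <<'E'
from h import *
delta([.4508,.017,.126],jaw=.143+np.pi/2)
print(manip.sense()['ft_torque'])
E
```

```text
t 19.13 tcp [0.4518 0.0165 0.1262] shift [0.9 0.6 0.2] n 0.0 rot [-0.001  0.004 -0.   ] n 0.0 F [-9.4  1.4 51.4] gap 0.29 q6 -1.93
[0.7325756  1.91463405 0.01630378]
```

Contact at TCP z = 0.1262 matches the predicted home height of 0.126. I'll settle to a moderate steady push.

>>> servo_tool(motion=[[0.8, 0.2, 2, -0.001, 0.004, 0, -1], [0.8, 0.2, 2, 0, 0.003, 0, -1]])

```text
t: 19.3
tcp_pos: [0.4516, 0.0166, 0.1264]
tool_rot: [-0.071, 0.997, -0.001, 0.001]
force: [-3.3, -0.5, 16.2]
finger_gap: 0.288
```

```bash
python3 - <<'E'
from h import *
delta([.4508,.017,.126],jaw=.143+np.pi/2)
print(manip.sense()['ft_torque'])
E
```

```text
t 19.30 tcp [0.4516 0.0166 0.1264] shift [0.8 0.5 0.4] n 0.0 rot [-0.002  0.003 -0.   ] n 0.0 F [-3.3 -0.5 16.2] gap 0.288 q6 -1.92
[0.43750548 0.61756936 0.0217505 ]
```

>>> servo_tool(motion=[[0.8, 0.2, 2.5, 0, 0.003, 0, -1], [0.7, 0.2, 2.6, 0, 0.003, 0, -1]])

```text
t: 19.47
tcp_pos: [0.4517, 0.0166, 0.1263]
tool_rot: [-0.071, 0.997, -0.002, 0.001]
force: [-5.9, 1.4, 29.0]
finger_gap: 0.288
```

```bash
python3 - <<'E'
from h import *
for i in range(2):
    delta([.4508,.017,.126],jaw=.143+np.pi/2)
    snap('wrist','w13'); snap('scene','s13')
delta([.4508,.017,.126],jaw=.143+np.pi/2)
print(manip.sense()['ft_torque'])
d=load('s13');u,v=map(int,proj(d,[.45,.017,.11]));up('s13',(u-50,v-45,u+50,v+45),7,'z13')
E
```

```text
t 19.47 tcp [0.4517 0.0166 0.1263] shift [0.8 0.5 0.3] n 0.0 rot [-0.004  0.002 -0.   ] n 0.0 F [-5.9  1.4 29. ] gap 0.288 q6 -1.92
t 19.57 tcp [0.4517 0.0166 0.1263] shift [0.8 0.5 0.3] n 0.0 rot [-0.004  0.002 -0.   ] n 0.0 F [-5.3  0.2 25.9] gap 0.291 q6 -1.92
t 19.67 tcp [0.4516 0.0166 0.1263] shift [0.8 0.5 0.3] n 0.0 rot [-0.004  0.002 -0.   ] n 0.0 F [-4.6 -0.2 27.6] gap 0.287 q6 -1.92
[0.61818028 1.0354346  0.08315983]
```

View pics/z13.png

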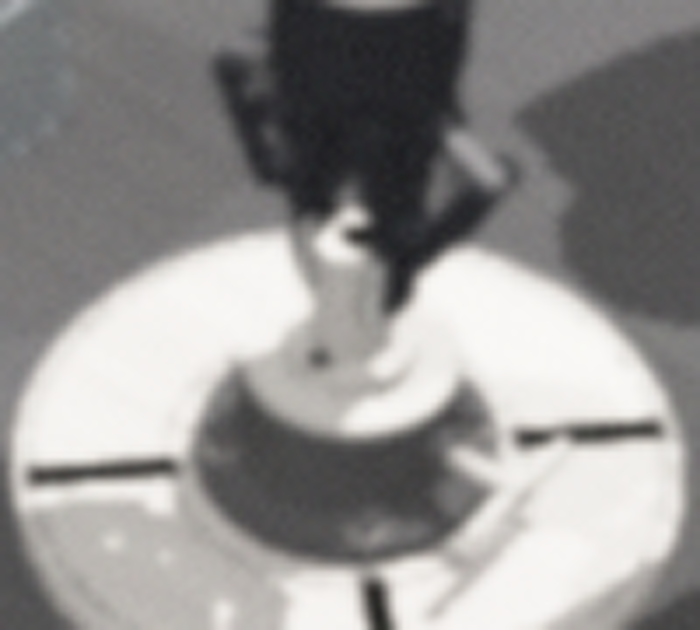

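View pics/w13.png

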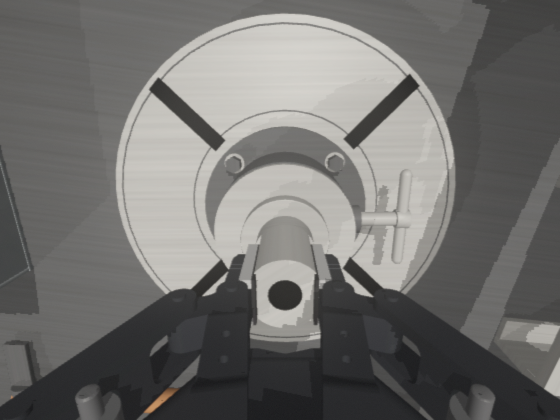

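The collar is on the hub's face with the screw head toward the keyway side at (318,357). In the wrist view the top hole is still at (285,295), so the post hasn't slipped in the jaws, and the push is steady at about 27 N. One last slip and bystander check, then I'll hand in.

```bash
python3 - <<'E'
from h import *
snap('top','t14')
def lum(f):
    d=load(f)['frame'].astype(int); return d
a,b=lum('top0'),lum('t14')
for n,f in(('0','top0'),('14','t14')):
    d=load(f); fr=d['frame'].astype(int); m=((fr[:,:,0]-fr[:,:,2])>60).astype(np.uint8); m[:140]=0;m[185:]=0;m[:,:190]=0;m[:,385:]=0
    k,l,s,c=cv2.connectedComponentsWithStats(m); print(n,[(c[i].round(1),s[i,4]) for i in range(1,k) if s[i,4]>100])
d=load('w13'); g=cv2.cvtColor(d['frame'],cv2.COLOR_RGB2GRAY)[270:325,255:320]
k,l,s,c=cv2.connectedComponentsWithStats((g<60).astype(np.uint8)); print([(c[i]+[255,270],s[i,4]) for i in range(1,k) if s[i,4]>300])
st=manip.sense();print(st['tcp_pos'],st['force'],st['t'])
up('t14',(140,190,460,310),2.5,'z14')
manip.sign_off()
E
```

```text
0 [(array([238.4, 158.9]), np.int32(843)), (array([328.7, 161. ]), np.int32(575))]
14 [(array([237.7, 158.9]), np.int32(800)), (array([329.1, 160.9]), np.int32(573))]
[(array([284.63764045, 294.73174157]), np.int32(712))]
[0.45164335 0.01662    0.1263518 ] [-4.74772329  0.08544165 26.92862675] 19.7167
the job is handed in; nothing more can be done
```

View pics/z14.png

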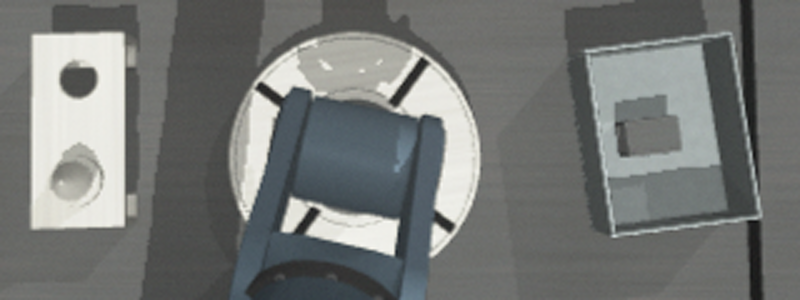

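The keyed post is fully home in the hub, and the arm is still gripping it and pressing it down. I handed the job in at 19.7 s of the 61 s allowed. The offcut is lying in the scrap bin.

I entered the shank about 10 mm, then turned it about 0.2 rad until the key slipped into the keyway. I pushed it down against the pin until the collar met the hub.

**Last checks:**
- **Home height:** the TCP stopped at z = 0.1263 m, against a predicted seated height of 0.126 m.
- **Push:** it held steady at about 27 N net, more than the 16 N spring. It peaked at about 51 N on first contact, under the 120 N limit.
- **Grip:** the gripper is on the flats at 110 N, and the hole in the post's top moved only about 1 px in the wrist view, so I saw no slip.
- **Bystanders:** the brush and hammer are within 1 px of where they started in the top view, and the cone-pointed post looks undisturbed in its hole.

**Disagreements:** a side load of about 5 N and a small moment of about 1 N m remain, because the TCP sits about 0.9 mm from my measured bore centre. The keyway direction came out between 0.135 and 0.158 rad by different measurements. I used 0.143, and the key entered without resistance.

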